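# Set the coffee grinder three clicks finer and hold the lever for locking

## Robot

A 7-joint arm with a two-finger parallel gripper is mounted at the origin on a cart in front of the work surface, level with it; the furniture and walls round the work are solid. World frame = base frame: x ahead of the robot, y to its left, z up, the work surface at z = 0. Lengths are in m, angles in rad, forces in N, time in s.
With the tool pointing down it reaches from about 0.4 to 0.9 m from the base axis. Payload 5.5 kg.
Tool frame: the origin (TCP) lies midway between the tips of the shut fingers; the grasp point (between the pads) lies 19 mm behind it; z points along the fingers, y is the line along which they close (so a half turn about z gives the same grasp; the last joint's range is limited). The gripper opens to 85 mm and grips with 20 to 120 N. Pads are 22 mm wide; open, the fingers measure 114 mm over their backs; the gripper's body (76 mm by 85 mm) begins 54 mm behind the grasp point. The pads swing forward as they close: fully open they stand 13 mm farther back than shut.
Start: joints at [-0.847, 0.501, -0.427, 1.55, 0.221, 1.138, -0.21], TCP at [0.289, 0.582, 0.231] pointing down, gripper open.
Joint ranges: [-2.88, 2.88], [-0.31, 2.03], [-1.54, 1.56], [0.2, 2.42], [-1.41, 4.55], [0.19, 2.02], [-2.57, 2.57]. Speed limits (rad/s): [2.57, 2.57, 3.14, 3.14, 3.14, 3.14, 3.14].

## Interface

Orientations are given as [roll, pitch, yaw] about the fixed x, y, z axes, in that order (R = Rz(yaw) Ry(pitch) Rx(roll)).
In Python, from workcell import robot, imaging gives the robot as it stands. The module is installed in compiled form; this text tells all that it offers.
- The arm moves only by the tool servo_tool, never from a script. Its argument "series" is one flat list of numbers, 7 for each row, row after row: the shift along the tool's x, y, z in m, then the turn, a rotation vector about the tool's x, y, z in rad, then the finger opening in m, from 0 to 0.0854. A call has 1 to 12 rows; each row is the pose to reach, as a shift and turn from the pose commanded when the call began, along the tool's axes at that moment; what a row does not reach only later rows make up. A row lasts 1/8 s, in which the tool goes at most 62.5 mm and 10.7 degrees, less where a joint would pass 70% of its speed; a pose out of reach is approached as far as the arm can. A call with a gripper value outside its range is refused whole. The fingers move at their own pace and stop on an object; "force" is the grip in N (left out, the last holds). Time passes only in rows, so rows that repeat a pose let the fingers close. It gives the time, the measured TCP pose, the force, the opening and the grip force at its end, in the units of the state.
- robot.get_state(): the state, without advancing time (a new reading comes with each control period).
- imaging.get_image(name): name is "scene" or "top" or "wrist"; returns a dict with "pixels" (400x640x3 uint8, blue, green, red), "intrinsics" (3x3 intrinsics, pixels), "camera_from_world" (4x4, takes a point from world to camera coordinates). Camera axes: x right, y down, z forward; pixel columns grow to the right and rows downward; lengths in m; the calibration is good to about 2 mm. A picture is of the moment at which its call begins. There is no depth.
- robot.finish_job(): hands the job in; it is judged then, once.
The state is a dict: "t": time; "qpos": joint angles; "joint_velocities": joint speeds; "joint_efforts": joint torques, N m; "tcp_pos": TCP position; "orientation": TCP orientation; "ft_force": force on the tool from outside, world axes, zero at the start; "wrist_torque": the same for the moment, N m; "width": opening from 0.0 (shut) to 1.0 (fully open); "finger_force": force on a finger pad.
Only numpy, scipy, OpenCV 4.12 (cv2) and the standard library are available. Lean on these libraries where they do the work, as an engineer would, in place of code of your own. Each camera call takes 0.05 s, during which the arm holds its last target. There are 200 camera calls.

## Task

The coffee grinder (hopper taken off) grinds too coarse: take the box key out of the wooden tool stand, fit it over the square-headed lock screw beside the adjusting collar, back the screw off a quarter turn anticlockwise, and leave the key standing on the screw, ready for tightening. Then take the collar's lever by its upright grip and bring it clockwise exactly three clicks finer; the ratchet does not go back, so do not run on to the fourth. Finish with the gripper still holding the lever there in the third notch (do not let go, someone else will tighten the screw), and leave the cup, the glass and the shaker where they stand.

Things in the scene. Friction and masses are not known exactly. Their poses are not given: they have to be found in the camera images.
- grinder: Coffee grinder without its hopper, screwed to the counter: a dark round column 104 mm wide, widening to 142 mm at its flat deck, which is 137 mm above the counter; a black foot 193 x 130 mm with a drip tray, chute and nozzle on its front (-x of the grinder). Origin on the counter under the collar's vertical axis; z up.
- collar_axis (a point): Point on the vertical axis of the adjusting collar (an aluminium ring 84 mm wide and 35 mm tall with a toothed flange 120 mm wide at its foot), at the height at which the lever is best gripped, 170 mm above the counter. Fixed to the grinder.
- collar (a joint): Turn of the collar with its lever, rad; 0 at the start, grows clockwise from above (finer); n-th notch: n x 0.16 (18 mm a click at the grip). Pushing the grip takes 5 N, rising to 6 N at a tooth's crest 0.03 rad short of the notch, then falls away (the click). A 1 N return spring leans it on the pawl; it cannot go back. Nine notches. Blocked until the screw's hook is clear.
- lever: The adjusting collar with its lever: a steel rod 9 mm thick, level, 143 mm above the counter, reaching radially out of the collar over the right side of the grinder, with an upright black grip at its end. The body's origin is on the collar's axis at deck height, not at the grip.
- lever_grip (a point): Middle of the lever's upright grip: a round post 13 mm in diameter (15 to 17 mm at its ends), its centre line 112 mm from the collar's axis; it stands from 136 to 188 mm above the counter; this point is at 170 mm. It can be pinched from above in any direction.
- lock_screw (a joint): Turn of the captive lock screw in rad, vertical axis: near 0 when tight, growing anticlockwise seen from above, stop at 1.9 rad; it needs about 0.15 Nm and stays where it is left. It does not rise. A hook on it engages square teeth of the collar; it is wholly clear from about 0.4 rad.
- screw_top (a point): Centre of the top of the lock screw's square head, 166 mm above the counter, left of the collar. The head is 12 mm square and 13 mm tall, with a 9 mm square lead 2 mm tall on top (this point is on top of that lead), over a round washer 21 mm wide. The point's x and y axes are square to the head's flats and turn with it.
- key: Loose box key, 90 g, upright. Square socket 20.5 mm outside, 14.5 mm inside, 14 mm deep; shank 10 mm thick; flat black handle 52 mm (along x) by 10 mm (along y), 54 to 84 mm above the socket's mouth. Origin at the centre of the socket's mouth (underside), z up, x and y square to the socket. Seated on the screw, its origin is 14 mm below screw_top; it has 0.2 rad of play there.
- key_grip (a point): Middle of the key's flat handle, 69 mm above the key's origin: pinch it across its 10 mm thickness.
- stand: Wooden tool stand screwed to the counter, 140 x 72 x 36 mm, origin under its middle; the key stands upright in a round pocket 32 mm wide and 22 mm deep, 42 mm from the middle towards its -x; a coffee tamper (99 mm above the counter) stands 34 mm towards +x.
- cup: Espresso cup on the drip tray under the nozzle, 63 x 88 x 53 mm. Leave it.
- tumbler: Clear drinking glass on the counter right of the grinder, 79 mm wide, 87 mm tall. Leave it.
- shaker: Small shaker on the counter left behind the grinder, 44 mm wide, 90 mm tall. Leave it.

How it is judged:
On the way, in this order (a step that is already met when the one before it is completed fails the run):
1. the key is fitted over the lock screw while the screw is still tight (horizontal distance between key and screw_top below 0.004 m and z of key in the frame of screw_top below -0.01 m and angle between key's own z axis and vertical below 0.2 rad and value of joint lock_screw below 0.7 rad), for 0.1 s.
2. the lock screw is backed off with the key on it, before the collar is moved (horizontal distance between key and screw_top below 0.004 m and z of key in the frame of screw_top below -0.01 m and angle between key's own z axis and vertical below 0.2 rad and value of joint lock_screw above 1 rad and value of joint collar below 0.1 rad), for 0.2 s.
3. the lever is brought to the third notch by its grip (value of joint collar between 0.455 and 0.6 rad and contact force between the fingers and lever above 2 N), for 0.2 s.
At the end, for the whole second after the job is handed in: Collar still, in its third notch (0.455 to 0.60 rad); fingers hold the lever (over 2 N); lock screw backed off over 1.0 rad; key upright on its head (4 mm, 0.2 rad, 10 mm down), not touched; cup, glass and shaker within 20 mm of where they stood (all of step 3 and horizontal distance between key and screw_top below 0.004 m and z of key in the frame of screw_top below -0.01 m and angle between key's own z axis and vertical below 0.2 rad and value of joint lock_screw above 1 rad and velocity of joint collar below 0.05 rad/s and contact force between the fingers and key below 0.1 N and distance of each of cup, tumbler, shaker from where it was at the start of the episode below 0.02 m); the arm keeps its last pose, push and grip.
It fails at once if the lever is taken past the fourth click (value of joint collar above 0.64 rad).
It fails at once if the cup, the glass or the shaker is knocked away (distance of any of cup, tumbler, shaker from where it was at the start of the episode above 0.04 m).
It also fails if it takes over 72 s, if anything falls off the work surface, if the arm or the gripper's body presses on something with over 40 N, if the wrist force passes 120 N, or if a joint passes its speed limit or range.

## Working session

There is one attempt and no reset: what is moved stays moved. The work goes in short steps, Python scripts to look and compute and a tool call to move; the robot and the scene stay as the last step left them, time stands still between calls to the robot, and variables do not carry over. Pictures are saved under pics/ and viewed, at most 11 in all, crops included, and the job is handed in when it is done.

Besides the shell and the picture viewer there is one more tool, called as name(argument=value, ...), one argument or row to a line, values as JSON. servo_tool: Moves the arm, as the interface text tells. Its arguments: {"type":"object","properties":{"series":{"type":"array","items":{"type":"number"}},"force":{"type":"number"}},"required":["series"]}

```bash
mkdir -p pics
cat > h.py <<'E'
import numpy as np, cv2
from workcell import robot, imaging
from scipy.spatial.transform import Rotation as R
def grab(name, fn=None):
    d=imaging.get_image(name); im=np.array(d["pixels"])
    if fn: cv2.imwrite("pics/"+fn,im); np.savez("pics/"+fn[:-4]+".npz",K=d["intrinsics"],T=d["camera_from_world"])
    return im,np.array(d["intrinsics"]),np.array(d["camera_from_world"])
def ray(K,T,uv,z):
    Rm,t=T[:3,:3],T[:3,3]; c=-Rm.T@t
    d=Rm.T@np.linalg.inv(K)@np.array([uv[0],uv[1],1.])
    return c+d*(z-c[2])/d[2]
def proj(K,T,p):
    q=K@(T[:3,:3]@np.array(p)+T[:3,3]); return q[:2]/q[2]
E
python3 - <<'E'
from h import *
for n in("scene","top","wrist"):
    im,K,T=grab(n,n+"0.png"); print(n,K.round(1).tolist(),T.round(4).tolist(), (-T[:3,:3].T@T[:3,3]).round(3))
s=robot.get_state(); print({k:np.round(v,3).tolist() for k,v in s.items()})
E
```

```text
scene [[412.3, 0.0, 320.2], [0.0, 412.3, 206.3], [0.0, 0.0, 1.0]] [[0.597, -0.8022, -0.0065, -0.3024], [-0.5415, -0.397, -0.741, 0.3927], [0.5919, 0.4459, -0.6714, 0.8703], [0.0, 0.0, 0.0, 1.0]] [-0.122 -0.475  0.873]
top [[420.3, 0.0, 322.1], [0.0, 420.3, 202.1], [0.0, 0.0, 1.0]] [[0.0186, -0.9997, 0.0145, 0.0005], [-0.9943, -0.02, -0.1047, 0.5779], [0.105, -0.0125, -0.9944, 1.2231], [0.0, 0.0, 0.0, 1.0]] [0.446 0.027 1.277]
wrist [[283.8, 0.0, 324.3], [0.0, 283.8, 196.1], [0.0, 0.0, 1.0]] [[0.4437, 0.8962, -0.0019, -0.6479], [0.8598, -0.4251, 0.2828, -0.0379], [0.2526, -0.1271, -0.9592, 0.3783], [0.0, 0.0, 0.0, 1.0]] [0.225 0.613 0.372]
{'t': 0.15, 'qpos': [-0.847, 0.502, -0.427, 1.551, 0.221, 1.138, -0.21], 'joint_velocities': [-0.001, -0.004, -0.001, -0.003, -0.001, -0.0, -0.0], 'joint_efforts': [-0.007, -57.003, -5.825, -28.128, 0.011, 0.008, 0.0], 'tcp_pos': [0.289, 0.582, 0.23], 'orientation': [-3.14, -0.0, 2.681], 'ft_force': [-0.874, -0.92, 0.597], 'wrist_torque': [-0.016, -0.049, 0.0], 'finger_force': 0.0, 'width': 1.001}
```

View pics/top0.png

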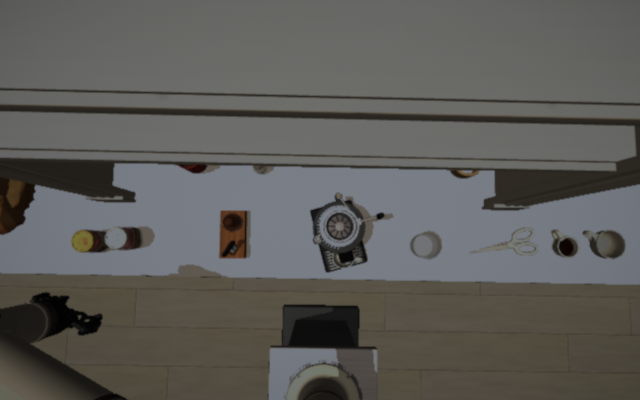

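View pics/scene0.png

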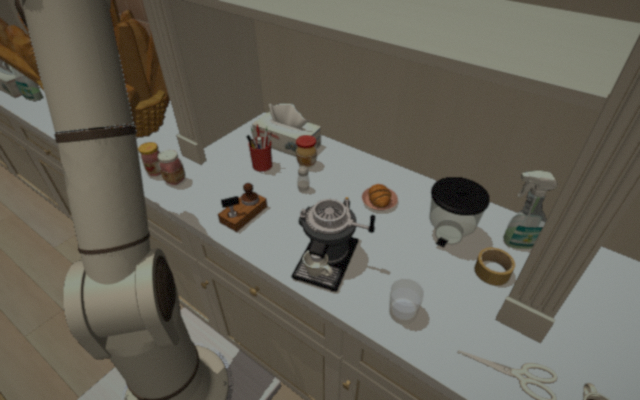

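The top view shows the stand at about (235,234), with the key handle near (230,247) and the tamper near (234,222). The collar is near (340,227), the lever grip near (386,215) and the glass near (425,245). In the scene view the stand is at (243,210), the collar at (328,215) and the grip at (372,225). I'll zoom in next.

Run:
```python
from h import *
t=cv2.imread("pics/top0.png"); s=cv2.imread("pics/scene0.png")
g=lambda im:np.clip(255*(im/255.)**0.6,0,255).astype(np.uint8)
c=lambda im,x,y,w,h:cv2.resize(g(im[y:y+h,x:x+w]),(400,300),interpolation=cv2.INTER_CUBIC)
m=np.vstack([np.hstack([c(t,205,205,60,45+15-15),c(t,300,180,100,75)]),np.hstack([c(s,210,175,64,48),c(s,290,190,100,75)])])
cv2.imwrite("pics/m1.png",m)
```

```text
(no output)
```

View pics/m1.png

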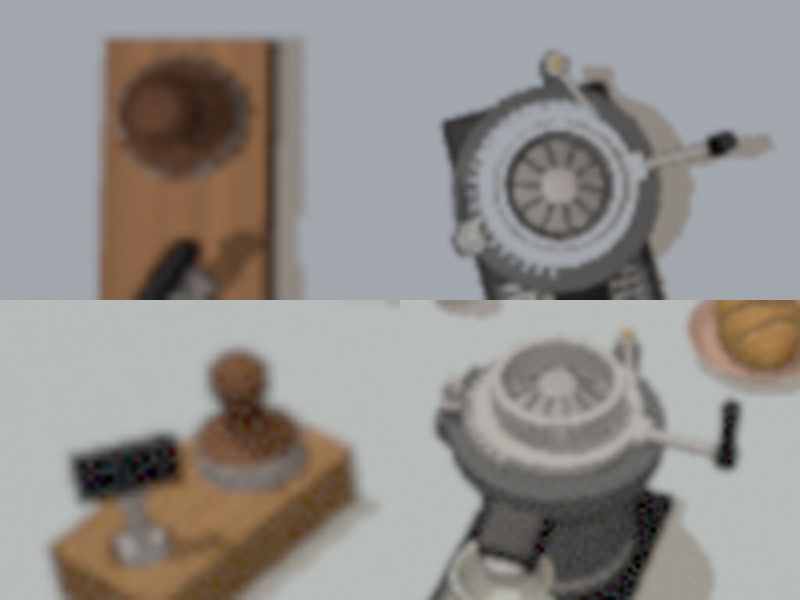

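The gold-tipped post at (339,196) stands behind the collar. The round and square head at (317.5,239.5) on the left of the collar is probably the lock screw. The key handle is near (230.5,246), turned diagonally.

Run:
```python
from h import *
z=np.load("pics/top0.npz");K,T=z["K"],z["T"]
for n,uv,h in [("key",(230.5,246),.098),("tamper",(228,220),.099),("stand c",(233,234),.036),("screw",(317.5,239.5),.166),("post",(338.8,196),.17),("collar",(339.5,226),.172),("grip",(380.5,215.5),.188),("glass",(426,244),.087)]:
    print(n,ray(K,T,uv,h).round(3))
z=np.load("pics/scene0.npz");K,T=z["K"],z["T"]
f=lambda x,y:(290+(x-400)/4,190+(y-300)/4)
for n,uv,h in [("screw",f(455,385),.166),("post",f(627,335),.17),("collar top",f(557,375),.172),("grip top",f(731,403),.188),("key",(210+125/6.25,175+(455-300)/6.25),.09)]:
    print(n,ray(K,T,uv,h).round(3))
s=robot.get_state();Rt=R.from_euler("xyz",s["orientation"]).as_matrix();print(Rt.round(3))
z=np.load("pics/wrist0.npz");T=z["T"]
print("cam in tool",Rt.T@(-T[:3,:3].T@T[:3,3]-s["tcp_pos"]),"camaxis in tool",(Rt.T@T[:3,:3].T).round(3))
```

```text
key [0.443 0.265 0.098]
tamper [0.515 0.275 0.099]
stand c [0.478 0.272 0.036]
screw [0.464 0.024 0.166]
post [ 0.58  -0.031  0.17 ]
collar [ 0.5   -0.033  0.172]
grip [ 0.529 -0.139  0.188]
glass [ 0.458 -0.283  0.087]
screw [0.462 0.018 0.166]
post [ 0.562 -0.046  0.17 ]
collar top [ 0.502 -0.033  0.172]
grip top [ 0.53  -0.142  0.188]
key [0.437 0.272 0.09 ]
[[-0.896  0.445 -0.001]
 [ 0.445  0.896 -0.001]
 [ 0.    -0.001 -1.   ]]
cam in tool [ 0.0712928  -0.00114792 -0.14188915] camaxis in tool [[ 0.001 -0.959 -0.283]
 [ 1.     0.001 -0.   ]
 [ 0.    -0.283  0.959]]
```

servo_tool(
  series=[-0.045,-0.035,0,0,0,0,0.0854,-0.09,-0.07,0,0,0,0,0.0854,-0.14,-0.105,0,0,0,0.05,0.0854,-0.185,-0.14,0,0,0,0.1,0.0854,-0.23,-0.175,0.01,0,0,0.15,0.0854,-0.278,-0.213,0.03,0,0,0.2,0.0854,-0.278,-0.213,0.03,0,0,0.23,0.0854,-0.278,-0.213,0.03,0,0,0.23,0.0854],
)

```text
t: 1.15
tcp_pos: [0.4431, 0.268, 0.2012]
orientation: [-3.142, -0.001, 2.45]
ft_force: [0.2, 0.3, -0.4]
width: 0.999
finger_force: 0.0
```

Run:
```python
from h import *
im,K,T=grab("wrist","w1.png"); s=robot.get_state(); print(s["t"],s["tcp_pos"],s["orientation"])
print(proj(K,T,(0.443,0.268,0.098)))
```

```text
1.2 [0.44281207 0.26915208 0.20153054] [ 3.14090456e+00 -7.02891298e-04  2.45271488e+00]
[325.1740993  194.77074261]
```

View pics/w1.png

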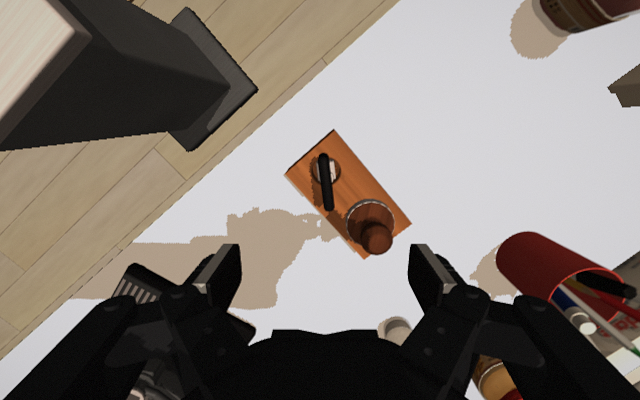

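The wrist image shows the key handle running from (323,153) to (331,211), almost along the tool's x axis. The tamper is at (374,225), clear of it. I'll measure the handle from a dark mask.

```bash
cat >> h.py <<'E'
def darkrect(im,c,r,th=60):
    """min-area rect of the dark blob nearest pixel c within radius r"""
    x0,y0=int(c[0]-r),int(c[1]-r)
    m=(im[y0:y0+2*r,x0:x0+2*r].max(2)<th).astype(np.uint8)
    cs,_=cv2.findContours(m,cv2.RETR_EXTERNAL,cv2.CHAIN_APPROX_NONE)
    b=max(cs,key=lambda q:cv2.contourArea(q)) 
    bx=cv2.boxPoints(cv2.minAreaRect(b))+[x0,y0]
    e=[np.linalg.norm(bx[1]-bx[0]),np.linalg.norm(bx[2]-bx[1])]
    if e[0]>e[1]: bx=np.roll(bx,-1,0)  # bx0-bx1 short
    return (bx[0]+bx[1])/2,(bx[2]+bx[3])/2,min(e),bx
E
python3 - <<'E'
from h import *
im=cv2.imread("pics/w1.png");z=np.load("pics/w1.npz");K,T=z["K"],z["T"]
print(im[182,327],im[170,330],im[215,325])
for th in(35,50,65):
    a,b,w,_=darkrect(im,(327,182),34,th)
    A,B=ray(K,T,a,.098),ray(K,T,b,.098);d=B-A
    print(th,a,b,w,A.round(4),B.round(4),"len",np.linalg.norm(d),"ang",np.degrees(np.arctan2(d[1],d[0])))
# stand corners
hsv=cv2.cvtColor(im,cv2.COLOR_BGR2HSV);m=((hsv[...,0]<18)&(hsv[...,1]>130)&(hsv[...,2]>90)).astype(np.uint8);m[:120]=0;m[265:]=0;m[:,:275]=0;m[:,420:]=0
c=max(cv2.findContours(m,0,2)[0],key=cv2.contourArea);bx=cv2.boxPoints(cv2.minAreaRect(c));P=np.array([ray(K,T,p,.036) for p in bx]);print(bx,P.round(4),P.mean(0))
E
```

```text
[23 25 27] [107 118 135] [ 48  94 168]
35 [322.09858513 152.98817253] [328.96924782 210.24369431] 10.524495548468304 [0.4124 0.2898 0.098 ] [0.4566 0.2613 0.098 ] len 0.052594398113736174 ang -32.81445592609763
50 [318.49054146 153.42113686] [325.36120415 210.67665863] 17.792352794184676 [0.4107 0.2872 0.098 ] [0.4548 0.2585 0.098 ] len 0.05261914597526428 ang -33.02018706686348
65 [318.65753555 154.25342369] [338.6301384  207.51369476] 27.03650678821247 [0.4113 0.2868 0.098 ] [0.4601 0.2698 0.098 ] len 0.051717849924001934 ang -19.25684072638627
[[283.81967 171.9836 ]
 [333.9836  130.18031]
 [411.0328  222.63933]
 [360.86887 264.44263]] [[0.4078 0.2382 0.036 ]
 [0.4081 0.3091 0.036 ]
 [0.5464 0.3121 0.036 ]
 [0.5525 0.2341 0.036 ]] [0.47868579 0.2733995  0.036     ]
```

servo_tool(
  series=[0.01,0,0.04,0,0,-0.116,0.05,0.01,0,0.08,0,0,-0.116,0.05,0.01,0,0.11,0,0,-0.116,0.05,0.01,0,0.137,0,0,-0.116,0.05,0.01,0,0.137,0,0,-0.116,0.05,0.01,0,0.137,0,0,-0.116,0.03,0.01,0,0.137,0,0,-0.116,0,0.01,0,0.137,0,0,-0.116,0,0.01,0,0.137,0,0,-0.116,0,0.01,0,0.137,0,0,-0.116,0],
  force=60,
)

```text
t: 2.45
tcp_pos: [0.4365, 0.2751, 0.0658]
orientation: [3.139, 0.001, 2.567]
ft_force: [-1.5, 0.0, 6.8]
width: 0.107
finger_force: 58.9
```

servo_tool(
  series=[0,0,-0.03,0,0,0,0,0,0,-0.08,0,0,0,0,0,0,-0.13,0,0,0,0,0,0,-0.19,0,0,0,0,-0.04,-0.035,-0.19,0,0,0,0,-0.08,-0.07,-0.19,0,0,0,0,-0.12,-0.105,-0.19,0,0,0,0,-0.16,-0.14,-0.19,0,0,0,0,-0.2,-0.17,-0.19,0,0,0,0,-0.23,-0.199,-0.18,0,0,0,0,-0.23,-0.199,-0.175,0,0,0,0,-0.23,-0.199,-0.175,0,0,0,0],
)

```text
t: 3.95
tcp_pos: [0.5198, -0.0174, 0.2389]
orientation: [-3.142, -0.001, 2.567]
ft_force: [0.1, 0.6, -1.0]
width: 0.105
finger_force: 59.1
```

Run:
```python
from h import *
im,K,T=grab("wrist","w2.png"); s=robot.get_state(); print(s["t"],s["tcp_pos"],s["orientation"],s["qpos"].round(3) if hasattr(s["qpos"],"round") else s["qpos"])
p=proj(K,T,(0.463,0.021,0.166));print(p)
x,y=int(p[0]),int(p[1])
a=cv2.resize(im,None,fx=.625,fy=.625); b=cv2.resize(im[y-40:y+40,x-50:x+50],(400,320),interpolation=cv2.INTER_CUBIC)
o=np.zeros((320,800,3),np.uint8);o[:250,:400]=a;o[:,400:]=b;cv2.imwrite("pics/m2.png",o)
```

```text
4.0 [ 0.52004989 -0.01661951  0.23929442] [ 3.14121633e+00 -8.07829620e-04  2.56819412e+00] [ 0.087  0.233 -0.123  1.874  0.032  1.037  0.948]
[327.50071914 116.38584267]
```

View pics/m2.png

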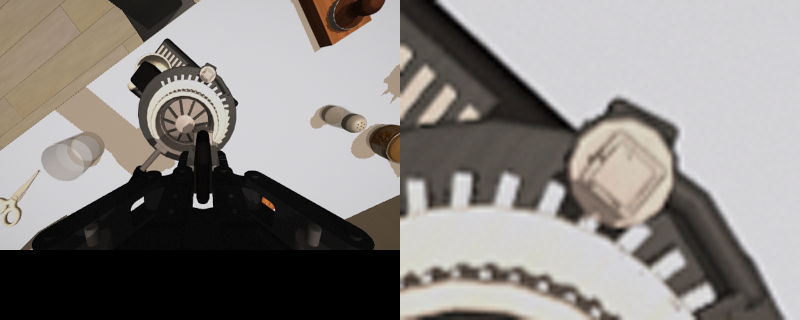

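The lock screw is visible at about (333,119): a washer disc with a slightly rotated square head inside. I'll zoom in to get the angle of the flats.

Run:
```python
from h import *
im=cv2.imread("pics/w2.png")
c=im[103:133,315:351].astype(float); c=np.clip((c-110)/(255-110),0,1)**1.5*255
cv2.imwrite("pics/m3.png",cv2.resize(c.astype(np.uint8),(720,600),interpolation=cv2.INTER_CUBIC))
```

```text
(no output)
```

View pics/m3.png

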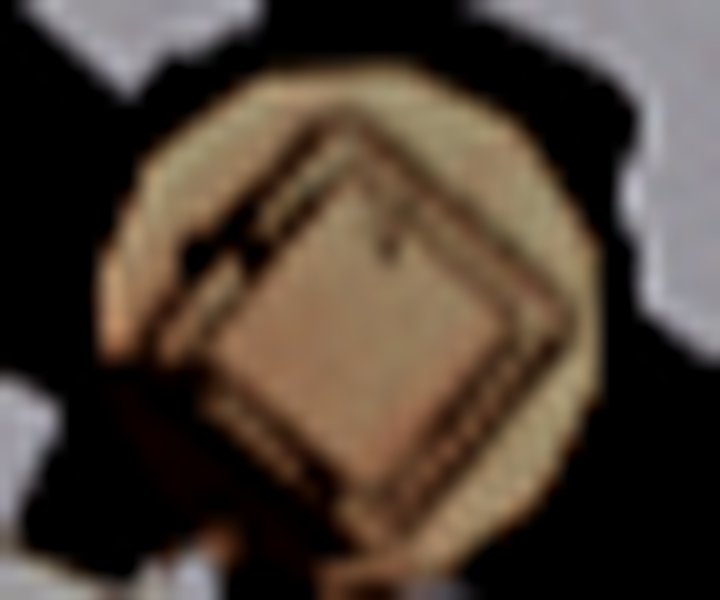

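The zoom shows the lead square with corners at about (355,180), (515,320), (375,485) and (215,340). I'll cast those to z=0.166 and measure the held key's handle in the same frame.

Run:
```python
from h import *
z=np.load("pics/w2.npz");K,T=z["K"],z["T"]
for C,h in (([(355,180),(515,320),(375,485),(215,340)],.166),([(335,112),(575,320),(390,540),(155,350)],.164)):
    P=np.array([ray(K,T,(315+(u+.5)/20-.5,103+(v+.5)/20-.5),h) for u,v in C])
    e=np.roll(P,-1,0)-P
    print(P.mean(0).round(4),np.linalg.norm(e,axis=1).round(4),np.degrees(np.arctan2(e[:,1],e[:,0])).round(1))
im=cv2.imread("pics/w2.png"); s=robot.get_state()
# handle of key expected ends/pixels: TCP projection
for d in(-.026,0,.026):
    x=np.array([np.cos(2.567),np.sin(2.567)]);p=np.array([.5199,-.017]);q=p+d*x
    print(d,proj(K,T,(*q,.2389+.034)),proj(K,T,(*q,.2389+.004)))
print(s["tcp_pos"],proj(K,T,(*p,.19)))
cv2.imwrite("pics/m4.png",cv2.resize(np.clip(im[170:345,250:405]*2.5,0,255).astype(np.uint8),(531,600),interpolation=cv2.INTER_CUBIC))
```

```text
[0.4667 0.0232 0.166 ] [0.0077 0.0077 0.0078 0.0076] [  17.3  -73.7 -164.   105. ]
[0.4667 0.0232 0.164 ] [0.0115 0.0104 0.0111 0.0107] [  17.7  -73.3 -160.9  109. ]
-0.026 [327.07247946 331.53479461] [326.57999435 292.14680584]
0 [327.27952706 282.32660451] [326.72433295 250.33480769]
0.026 [327.51261091 226.93047821] [326.88322411 204.30722248]
[ 0.52004989 -0.01661951  0.23929442] [326.12840405 215.99576081]
```

View pics/m4.png

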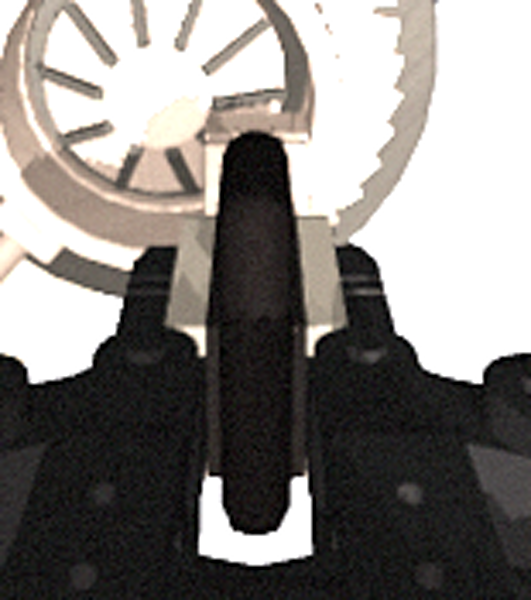

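The key hangs straight: the socket's far edge is at row 202, exactly as predicted, and the held-key column implies a camera offset of about 1 mm. The screw's flats lie at about 17°, so I turn the tool by -40° in world and shift by (0.0666, 0.0058).

servo_tool(
  series=[0.02,0.002,-0.005,0,0,0.16,0,0.04,0.004,-0.005,0,0,0.32,0,0.055,0.005,-0.005,0,0,0.48,0,0.0666,0.0058,-0.005,0,0,0.62,0,0.0666,0.0058,0,0,0,0.7,0,0.0666,0.0058,0.01,0,0,0.7,0,0.0666,0.0058,0.016,0,0,0.7,0,0.0666,0.0058,0.02,0,0,0.7,0,0.0666,0.0058,0.024,0,0,0.7,0,0.0666,0.0058,0.027,0,0,0.7,0,0.0666,0.0058,0.027,0,0,0.7,0],
)

```text
t: 5.38
tcp_pos: [0.4675, 0.0232, 0.212]
orientation: [-3.141, -0.0, 1.867]
ft_force: [0.4, 0.2, -1.4]
width: 0.111
finger_force: 59.1
```

servo_tool(
  series=[0,0,0.003,0,0,0,0,0,0,0.006,0,0,0,0,0,0,0.009,0,0,0,0,0,0,0.009,0,0,0,0],
)

```text
t: 5.88
tcp_pos: [0.4679, 0.0233, 0.2037]
orientation: [3.141, 0.0, 1.867]
ft_force: [-1.3, 0.2, 3.7]
width: 0.106
finger_force: 59.8
```

Run:
```python
from h import *
s=robot.get_state(); print({k:np.round(s[k],3) for k in("t","tcp_pos","ft_force","wrist_torque")})
o=[]
for n,(x,y,w,h) in (("scene",(285,150,80,75)),("top",(290,195,80,75))):
    im,K,T=grab(n,n+"5.png"); c=np.clip(255*(im[y:y+h,x:x+w]/255.)**.6,0,255).astype(np.uint8)
    o.append(cv2.resize(c,(400,375),interpolation=cv2.INTER_CUBIC))
cv2.imwrite("pics/m5.png",np.hstack(o))
```

```text
{'t': np.float64(5.875), 'tcp_pos': array([0.468, 0.023, 0.204]), 'ft_force': array([-1.338,  0.161,  3.655]), 'wrist_torque': array([0.166, 0.476, 0.004])}
```

View pics/m5.png

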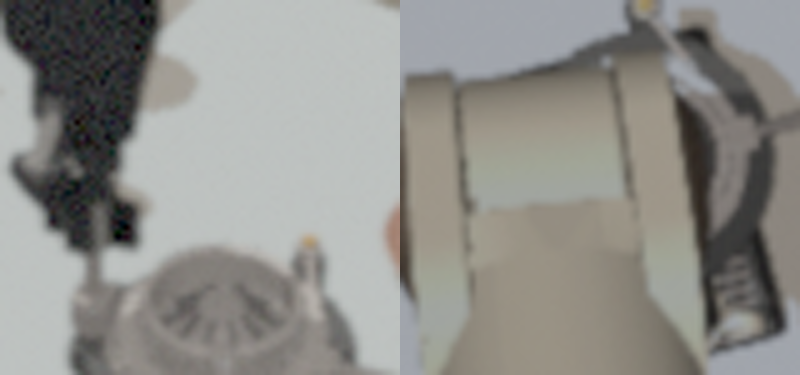

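The socket sits on the screw post with about 3.7 N of axial contact, so it is seated. Next I turn it anticlockwise.

servo_tool(
  series=[0,0,0,0,0,-0.15,0,0,0,0,0,0,-0.3,0,0,0,0,0,0,-0.45,0,0,0,0,0,0,-0.6,0,0,0,0,0,0,-0.75,0,0,0,0,0,0,-0.9,0,0,0,0,0,0,-1.05,0,0,0,0,0,0,-1.2,0,0,0,0,0,0,-1.35,0,0,0,0,0,0,-1.5,0,0,0,0,0,0,-1.65,0,0,0,0,0,0,-1.65,0],
)

```text
t: 7.48
tcp_pos: [0.4668, 0.0236, 0.2036]
orientation: [3.141, -0.001, -2.765]
ft_force: [-4.8, 1.5, 8.4]
width: 0.108
finger_force: 60.5
```

Run:
```python
from h import *
s=robot.get_state(); print({k:np.round(s[k],3) for k in("t","tcp_pos","orientation","ft_force","wrist_torque","qpos")})
```

```text
{'t': np.float64(7.475), 'tcp_pos': array([0.467, 0.024, 0.204]), 'orientation': array([ 3.141e+00, -1.000e-03, -2.765e+00]), 'ft_force': array([-4.808,  1.528,  8.44 ]), 'wrist_torque': array([0.373, 1.284, 0.016]), 'qpos': array([ 0.14 ,  0.19 , -0.275,  2.025,  0.063,  0.936,  1.78 ])}
```

servo_tool(
  series=[0,0,0,0,0,0,0.01,0,0,0,0,0,0,0.025,0,0,0,0,0,0,0.04,0,0,0,0,0,0,0.04,0,0,-0.02,0,0,0,0.04,0,0,-0.05,0,0,0,0.04,0,0,-0.09,0,0,0,0.04,0,0,-0.12,0,0,0,0.04,0,0,-0.12,0,0,0,0.04],
)

```text
t: 8.6
tcp_pos: [0.4694, 0.0233, 0.3257]
orientation: [-3.14, 0.005, -2.767]
ft_force: [-1.0, -0.1, -0.4]
width: 0.468
finger_force: 0.0
```

Run:
```python
from h import *
s=robot.get_state(); print({k:np.round(s[k],3) for k in("t","tcp_pos","orientation","ft_force","qpos")})
im,K,T=grab("wrist","w6.png")
for n,p in (("keytop",(.467,.0236,.236)),("screw",(.467,.0236,.152)),("grip",(.53,-.14,.188))): print(n,proj(K,T,p))
```

```text
{'t': np.float64(8.6), 'tcp_pos': array([0.469, 0.023, 0.326]), 'orientation': array([-3.14 ,  0.005, -2.767]), 'ft_force': array([-1.038, -0.101, -0.385]), 'qpos': array([ 0.156,  0.063, -0.275,  1.871,  0.019,  1.205,  1.821])}
keytop [327.15358461 197.74837636]
screw [326.58329619 176.07929299]
grip [153.97240367 182.37757665]
```

View pics/w6.png

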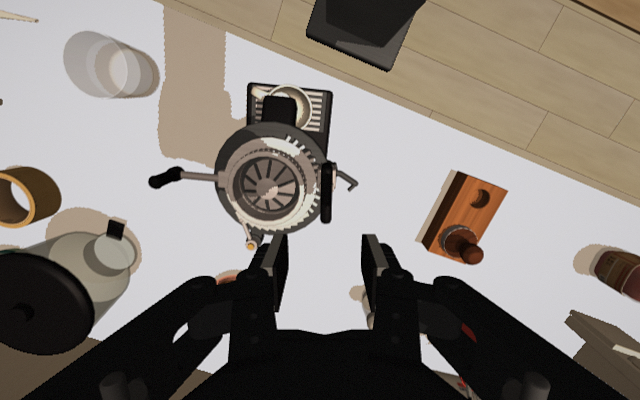

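The key stands upright on the screw with its handle at (327,192), turned with the tool. The lever grip's top is near (155,182), which matches the prediction of (154,182). I'll go above the grip with the tool's x axis radial.

servo_tool(
  series=[0,-0.02,0,0,0,0.16,0.05,0,-0.045,0,0,0,0.32,0.05,0,-0.07,0,0,0,0.48,0.05,0.001,-0.1,0,0,0,0.64,0.05,0.002,-0.13,0.01,0,0,0.8,0.05,0.003,-0.155,0.02,0,0,0.96,0.05,0.003,-0.174,0.03,0,0,1.12,0.05,0.003,-0.174,0.04,0,0,1.28,0.05,0.003,-0.174,0.055,0,0,1.44,0.05,0.003,-0.174,0.055,0,0,1.6,0.05,0.003,-0.174,0.055,0,0,1.684,0.05,0.003,-0.174,0.055,0,0,1.684,0.05],
)

```text
t: 10.15
tcp_pos: [0.5278, -0.1396, 0.2666]
orientation: [-3.139, -0.001, 1.834]
ft_force: [0.3, -0.0, 0.6]
width: 0.585
finger_force: 0.0
```

Run:
```python
from h import *
s=robot.get_state(); print({k:np.round(s[k],4) for k in("t","tcp_pos","orientation","qpos")})
im,K,T=grab("wrist","w7.png")
p=proj(K,T,(.53,-.14,.188)); print(p,proj(K,T,(.501,-.033,.172)),proj(K,T,(.467,.0236,.236)))
a,b,w,bx=darkrect(im,p,30,60); print(a,b,w,bx)
```

```text
{'t': np.float64(10.15), 'tcp_pos': array([ 0.5278, -0.1396,  0.2666]), 'orientation': array([-3.1390e+00, -1.1000e-03,  1.8337e+00]), 'qpos': array([ 0.2017,  0.2503,  0.009 ,  1.7846, -0.0023,  1.1095,  0.4743])}
[327.26962729 203.93292864] [327.43798553  58.87174358] [ 291.4533515  -109.62952386]
[328. 185.] [328. 212.] 16.0 [[320. 185.]
 [336. 185.]
 [336. 212.]
 [320. 212.]]
```

View pics/w7.png

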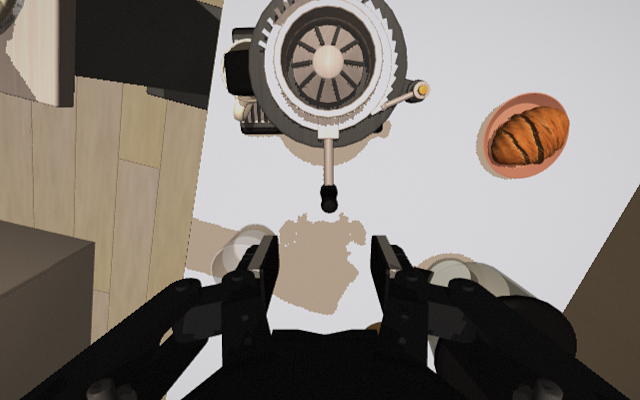

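The grip's top is at about (329,203) and the collar centre at (328,61), both on the tool's x line and within about 1 mm of prediction. Now I descend and pinch.

servo_tool(
  series=[-0.001,0.003,0.04,0,0,0,0.05,-0.001,0.003,0.08,0,0,0,0.05,-0.001,0.003,0.1,0,0,0,0.05,-0.001,0.003,0.1155,0,0,0,0.05,-0.001,0.003,0.1155,0,0,0,0.05,-0.001,0.003,0.1155,0,0,0,0.03,-0.001,0.003,0.1155,0,0,0,0.01,-0.001,0.003,0.1155,0,0,0,0,-0.001,0.003,0.1155,0,0,0,0,-0.001,0.003,0.1155,0,0,0,0],
  force=60,
)

```text
t: 11.45
tcp_pos: [0.5321, -0.1404, 0.1539]
orientation: [3.141, 0.001, 1.833]
ft_force: [-2.8, -0.3, 6.3]
width: 0.136
finger_force: 58.5
```

Run:
```python
from h import *
s=robot.get_state(); print({k:np.round(s[k],4) for k in("t","tcp_pos","orientation","ft_force","wrist_torque","width")})
# arc plan in tool frame: pivot at +x 0.112; clockwise = rotation about tool z (down) by +th
for th in np.r_[np.arange(.04,.5,.04),.49,.5]:
    print(round(th,2),np.round([.112*(1-np.cos(th)),-.112*np.sin(th)],4))
```

```text
{'t': np.float64(11.45), 'tcp_pos': array([ 0.5321, -0.1404,  0.1539]), 'orientation': array([3.1407e+00, 7.0000e-04, 1.8326e+00]), 'ft_force': array([-2.8391, -0.2966,  6.2865]), 'wrist_torque': array([-0.0509,  0.5704, -0.0268]), 'width': np.float64(0.136)}
0.04 [ 0.0001 -0.0045]
0.08 [ 0.0004 -0.009 ]
0.12 [ 0.0008 -0.0134]
0.16 [ 0.0014 -0.0178]
0.2 [ 0.0022 -0.0223]
0.24 [ 0.0032 -0.0266]
0.28 [ 0.0044 -0.031 ]
0.32 [ 0.0057 -0.0352]
0.36 [ 0.0072 -0.0395]
0.4 [ 0.0088 -0.0436]
0.44 [ 0.0107 -0.0477]
0.48 [ 0.0127 -0.0517]
0.49 [ 0.0132 -0.0527]
0.5 [ 0.0137 -0.0537]
```

servo_tool(
  series=[0.0001,-0.0045,0,0,0,0.04,0,0.0004,-0.009,0,0,0,0.08,0,0.0008,-0.0134,0,0,0,0.12,0,0.0014,-0.0178,0,0,0,0.16,0,0.0022,-0.0223,0,0,0,0.2,0,0.0032,-0.0266,0,0,0,0.24,0,0.0032,-0.0266,0,0,0,0.24,0,0.0032,-0.0266,0,0,0,0.24,0],
)

```text
t: 12.45
tcp_pos: [0.5068, -0.1445, 0.1539]
orientation: [3.138, 0.001, 1.593]
ft_force: [4.7, -2.2, 6.1]
width: 0.138
finger_force: 59.1
```

```bash
cat > ang.py <<'E'
from h import *
P=[]
for i in range(4):
    im,K,T=grab("wrist"); s=robot.get_state(); P.append(s["tcp_pos"])
p=np.mean(P,0); x=np.array([np.cos(1.833),np.sin(1.833)]); p0=np.array([.5321,-.1404]); c=p0+.112*x
v=p[:2]-c; print("tcp",p.round(4),np.std(P,0).round(4),"r",np.linalg.norm(v).round(4),"turn",round(1.833-np.pi-np.arctan2(v[1],v[0]),3))
print(np.round(s["ft_force"],1),np.round(s["orientation"],3),s["width"],s["finger_force"],s["t"])
h=cv2.cvtColor(im,cv2.COLOR_BGR2GRAY)
for n,q in(("rod in collar",(*(c-.06*x),.143)),("collar",(*c,.172))): print(n,proj(K,T,q))
import sys
if len(sys.argv)>1: cv2.imwrite("pics/"+sys.argv[1],im)
E
python3 ang.py
```

```text
tcp [ 0.5068 -0.1444  0.1538] [0. 0. 0.] r 0.1123 turn 0.229
[ 3.9 -2.6  6.8] [3.138e+00 1.000e-03 1.593e+00] 0.13963497098046287 59.09582238877192 12.65
rod in collar [348.44833102 145.01187277]
collar [320.97756927  -2.65872254]
```

servo_tool(
  series=[0.0001,-0.0045,0,0,0,0.04,0,0.0004,-0.009,0,0,0,0.08,0,0.0008,-0.0134,0,0,0,0.12,0,0.0014,-0.0178,0,0,0,0.16,0,0.0022,-0.0223,0,0,0,0.2,0,0.0032,-0.0266,0,0,0,0.24,0,0.0044,-0.031,0,0,0,0.28,0,0.0044,-0.031,0,0,0,0.28,0,0.0044,-0.031,0,0,0,0.28,0,0.0044,-0.031,0,0,0,0.28,0],
)

```text
t: 13.9
tcp_pos: [0.4753, -0.1415, 0.1538]
orientation: [3.139, 0.001, 1.312]
ft_force: [3.7, -4.4, 7.8]
width: 0.137
finger_force: 59.2
```

```bash
python3 ang.py
python3 - <<'E'
from h import *
o=[]
for n,(x,y,w,h) in (("scene",(280,150,120,113)),("top",(285,180,120,113))):
    im,K,T=grab(n,n+"8.png"); c=np.clip(255*(im[y:y+h,x:x+w]/255.)**.6,0,255).astype(np.uint8)
    o.append(cv2.resize(c,(400,376),interpolation=cv2.INTER_CUBIC))
cv2.imwrite("pics/m8.png",np.hstack(o))
E
```

```text
tcp [ 0.4753 -0.1415  0.1538] [0. 0. 0.] r 0.1127 turn 0.511
[ 3.2 -3.7  8. ] [3.139e+00 1.000e-03 1.312e+00] 0.13361908406329345 59.21413171570748 14.1
rod in collar [378.16786977 132.32540878]
collar [320.66193313  -3.89730678]
```

View pics/m8.png

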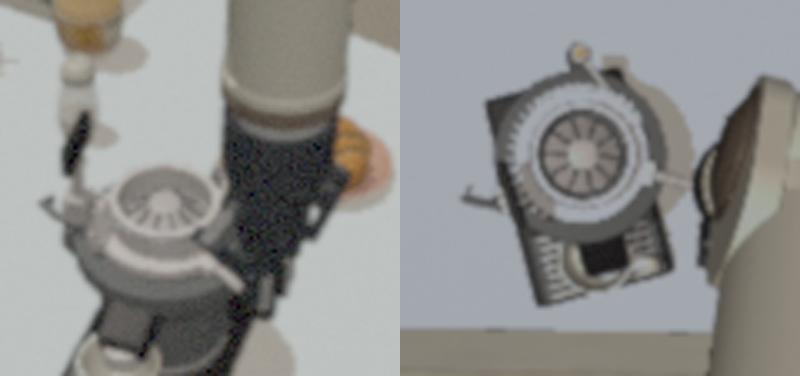

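The key stands upright on the screw, with the scene view showing its handle at about (75,145) in the crop. The cup and shaker are where they were. The chord travelled by the grip gives a turn of 0.51 rad, past the third click and well short of the fourth, so I'm handing in.

```bash
python3 -c "
from h import *
print(robot.finish_job())"
```

```text
the job is handed in; nothing more can be done
None
```

I handed the job in with the key standing on the backed-off screw and the gripper holding the lever about 0.51 rad round, which is in the third notch; no verdict came back.

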